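# Park the index plunger and close the drilling jig on a pipe coupling

## Task

Unlock the sliding stop of the drilling jig: pull the black knob of its sprung index plunger straight up, twist it clockwise and let it down into its rest notch so that the pin stays retracted. Then slide the stop along its rails towards the blue V-fence until the grey-white pipe coupling is held snugly between the V and the stop's sprung rubber pad, the pad pressed part-way in but not driven to its end; do not squeeze the coupling hard or tip it, never force the knob or the stop while the plunger still catches, and leave the other things on the worktop alone.

Things in the scene. Friction and masses are not known exactly. Their poses are not given: they have to be found in the camera images.
- jig: drilling jig, fixed: aluminium base plate 96 x 270 x 12 mm, long along its own y axis, two dark guide rails (9 mm wide, 12 mm high, 77 mm apart inside) along it. Origin: centre of the plate's underside, z up. At its +y end stands the blue V-fence, 76 mm wide, 46 mm high above the plate, its V (120 degrees) open towards -y and the stop
- home_mid (a point): point on the plate's top, axes as the jig's, at the middle of where a coupling's centre can be when it lies home in the V. The fence is clamped anywhere in a 20 mm range, so home is from 10 mm before to 10 mm beyond this point along the jig's y; that setting is not measured and must be found by feel
- stop: sliding stop, green block 74 x 50 mm, 30 mm high, that slides along the jig's +y between the rails (85 mm travel). Origin: centre of its underside on the plate's top; axes as the jig's. Starts at jig y = -0.05 m, locked there by the plunger's pin in a hole of the plate (about 1 mm play). Unlocked it moves stiffly, about 12 N steady friction, and stays where left. It may be pushed by its parked knob
- pad_face (a point): where the face of the stop's black rubber pad (50 mm wide, 24 mm high) stands when not pressed, 38 mm ahead (+y) of the stop's origin. The pad sits on springs: 2 N to start it, 0.9 N per mm, 10 N at its end 9.5 mm in, then solid. Aim for 3 to 7 N on the coupling. The pad meets the coupling after 5 mm or more of travel; the coupling slides easily (under 1.5 N) until home
- knob_grip (a point): centre of the plunger's black round knob, 30 mm diameter, 30 mm high (point half-way up, 84 mm above the worktop when locked), on the plunger's upright axis, in the middle of the stop; a red line on its top lies along the jig's x when locked. Below it a steel crown of 28 mm diameter, top 64 mm above the worktop
- plunger (a joint): lift of the plunger, m: 0 locked (pin in the hole, knob down), about 0.0095 resting in the rest notch, 0.014 or more clear of the crown so that it can turn, 0.017 its solid upper end. A spring pulls it down with 5 N at 0 and 10 N at the top, lightly damped. The pin is clear of the hole above 0.0075
- knob (a joint): turn of the plunger's knob, rad, clockwise seen from above is positive: about 0 in the locking slot, 1.31 at the rest notch (4 mm deep), solid end at 1.38. Between the two the crown is at full height: twisting before the lift clears it jams. Play in slot and notch is about 0.08
- coupling_mid (a point): centre, half-way up, of the loose off-white pipe coupling (a plain plastic tube with a waist) standing upright on the jig's plate between the rails, 63 mm diameter, 46 mm high, about 90 g; it starts clear of both fence and pad
- coupling: the same coupling; origin: centre of its underside, z up along its bore
- screwdriver: bystander: orange-handled screwdriver lying on the worktop, 199 mm long; leave alone
- glue: bystander: small glue bottle, 41 mm diameter, 124 mm high, origin centre of its underside; leave alone
- flux: bystander: small white jar with red bands, 35 mm diameter, 38 mm high; leave alone
- bearing: bystander: ball bearing lying flat, 35 mm diameter, 10 mm high; leave alone
- bolt: bystander: steel hex bolt with nuts standing upright, 32 mm high; leave alone
Not all that is in view belongs to the job. Leave any brown look-alike of the coupling alone.

How it is judged:
By the outcome, as a careful person would: the job done as asked, in the order asked, and still so for the second after the job is handed in, with the robot touching nothing.
It also fails if it takes over 56 s, if anything falls off the work surface, if the arm or the gripper's body presses on something with over 40 N, if the wrist force passes 120 N, or if a joint passes its speed limit or range.

## Robot

A 6-joint arm with a two-finger parallel gripper is mounted at the origin on the work surface; the furniture and walls round the work are solid. World frame = base frame: x ahead of the robot, y to its left, z up, the work surface at z = 0. Lengths are in m, angles in rad, forces in N, time in s.
With the tool pointing down it reaches from about 0.3 to 0.825 m from the base axis. Payload 5.4 kg.
Tool frame: the origin (TCP) lies at the very end of the fingers, on their centre line; the grasp point (between the pads) lies 19 mm behind it; z points along the fingers, x is the direction in which the jaws open and shut, and the axes are right-handed (so a half turn about z gives the same grasp; the last joint's range is limited). The gripper opens to 92 mm and grips with 3 to 60 N. Pads are 20 mm wide; open, the fingers measure 128 mm over their backs; the gripper's body (75 mm by 189 mm) begins 69 mm behind the grasp point.
Start: joints at [1.02, 0.158, 1.597, -0, 1.386, -0.21], TCP at [0.192, 0.542, 0.215] pointing down, gripper open.
Joint ranges: [-2.91, 2.91], [-0.94, 2.29], [0.18, 2.7], [-1.29, 4.43], [0.17, 2.64], [-3, 3]. Speed limits (rad/s): [2.57, 2.57, 3.14, 3.14, 3.14, 3.14].

## Interface

Orientations are given as a unit quaternion [x, y, z, w].
In Python, from bench import sensors, snapshot, camera_model, manip, finder gives the robot as it stands.
- The arm moves only by the shell command python3 -m pendant 'ROWS' [FORCE]. ROWS is text: rows parted by semicolons, each of 7 numbers parted by spaces: the shift along the world's x, y, z in m, then the turn, a rotation vector about the world's x, y, z in rad, then the finger opening in m, from 0 to 0.0919. In form: tx ty tz ax ay az fingers; .... A call has 1 to 12 rows; each row is the pose to reach, as a shift and turn from the pose measured when the call began; what a row does not reach only later rows make up. A row lasts 1/12 s, in which the tool goes at most 41.7 mm and 7.16 degrees, less where a joint would pass 70% of its speed; a pose out of reach is approached as far as the arm can. A call with a gripper value outside its range is refused whole. The fingers move at their own pace and stop on an object; FORCE is the grip in N (left out, the last holds). Time passes only in rows, so rows that repeat a pose let the fingers close. It gives the time, the measured TCP pose, the force and the opening at its end, in the units of the state.
- sensors.observe(): the state, without advancing time (a new reading comes with each control period).
- snapshot(name): name is "scene" or "top" or "wrist"; returns the picture (384x512x3 uint8, red, green, blue); there is no depth.
- camera_model(name): a dict with "mtx" (3x3 intrinsics, pixels), "rvec" (rotation vector, rad) and "tvec" (3), from world to camera coordinates, as OpenCV has them; the wrist camera has in their place "tool_from_camera" (4x4, takes a point from camera to tool coordinates, whose origin is the TCP and whose axes are the tool frame's). Camera axes: x right, y down, z forward; pixel columns grow to the right and rows downward; lengths in m; the calibration is good to about 2 mm. A picture is of the moment at which its call begins: read the wrist's pose just before it. camera_model takes no time and is no camera call.
- manip.finish_job(): hands the job in, once; it reports no verdict.
Trained networks look in the newest picture that a camera, given by its name, has taken for a name from the list of things; names that differ only in an ending like _2 or _b are one class to them, and where a whole thing is asked for, a point or a joint stands for the part that bears it (a point fixed in the world has none). Each returns a list of dicts, best first, with "p" (0 to 1); they miss things now and then, are a little off and sometimes report something else, mostly with a low value. They report only what shows in the picture. A call takes as long as a camera call. They do not tell look-alikes from the thing itself.
- finder.search_frame(camera, target): "extent" ([left, top, right, bottom] in pixels, round what is visible of it).
- finder.pinpoint(camera, target): "at" ([column, row] in pixels: a listed point, or the origin of a listed thing).
The state is a dict: "t": time; "q": joint angles; "dq": joint speeds; "joint_efforts": joint torques, N m; "tool_pos": TCP position; "tool_rot": TCP orientation; "ft_force": force on the tool from outside, world axes, zero at the start; "moment": the same for the moment, N m; "finger_gap": finger opening in m.
Only numpy, scipy, OpenCV 4.12 (cv2) and the standard library are available. Lean on these libraries where they do the work, as an engineer would, in place of code of your own. Each camera call takes 0.05 s, during which the arm holds its last target. There are 200 camera calls.

## Working session

There is one attempt and no reset: what is moved stays moved. The work goes in short steps, Python scripts to look and compute and a shell command to move; the robot and the scene stay as the last step left them, time stands still between calls to the robot, and variables do not carry over. Pictures are saved under pics/ and viewed, about 8 in all and at most 12, crops included, and the job is handed in when it is done.

```bash
ls; mkdir -p pics; python3 - <<'E'
from bench import sensors, snapshot, camera_model, finder
import cv2,numpy as np
s=sensors.observe(); print({k:np.round(v,4).tolist() for k,v in s.items()})
ims=[]
for c in("scene","top"):
    im=snapshot(c); cv2.imwrite(f"pics/{c}0.png",im[:,:,::-1]); ims.append(im)
    for n in("knob_grip","jig","home_mid","pad_face","coupling_mid","stop"):
        print(c,n,[(np.round(d["at"],1).tolist(),round(d["p"],2)) for d in finder.pinpoint(c,n)[:3]])
    m=camera_model(c); print(c,{k:np.round(v,4).tolist() for k,v in m.items()})
E
```

```text
pics
{'t': 0.0, 'q': [1.0199, 0.159, 1.5982, -0.0, 1.3862, -0.2101], 'dq': [-0.001, -0.0011, 0.0005, -0.0007, -0.0009, -0.0002], 'joint_efforts': [0.0001, -38.5568, -32.2104, 0.07, 0.0377, -0.0001], 'tool_pos': [0.1919, 0.5414, 0.2137], 'tool_rot': [0.8168, 0.577, -0.0008, 0.0004], 'ft_force': [-0.5487, -0.1199, -0.0623], 'moment': [-0.0535, -0.033, -0.075], 'finger_gap': 0.0922}
scene knob_grip [([335.3, 201.4], 0.63)]
scene jig [([316.2, 220.4], 0.74)]
scene home_mid [([300.7, 214.1], 0.7)]
scene pad_face [([318.8, 217.0], 0.71), ([240.4, 208.6], 0.66)]
scene coupling_mid [([372.4, 237.9], 0.72), ([305.0, 210.1], 0.51)]
scene stop [([328.5, 225.8], 0.57)]
scene {'mtx': [[427.8944, 0.0, 256.542], [0.0, 427.8944, 196.7444], [0.0, 0.0, 1.0]], 'rvec': [1.8613, -0.8824, 0.5665], 'tvec': [-0.301, 0.1789, 1.2677]}
top knob_grip [([335.0, 153.4], 0.45)]
top jig [([315.0, 159.7], 0.72)]
top home_mid [([294.3, 164.2], 0.7)]
top pad_face [([324.5, 158.2], 0.74), ([331.7, 220.8], 0.16)]
top coupling_mid [([392.6, 159.7], 0.67), ([300.1, 161.6], 0.6), ([187.7, 212.5], 0.58)]
top stop [([331.6, 158.3], 0.85)]
top {'mtx': [[493.3292, 0.0, 257.1311], [0.0, 493.3292, 187.8915], [0.0, 0.0, 1.0]], 'rvec': [2.1442, -2.1689, 0.1386], 'tvec': [-0.0749, 0.4173, 1.3966]}
```

View combined.

```bash
cat > h.py <<'E'
import numpy as np, cv2
from bench import camera_model
def ray(c,px):
    m=camera_model(c); K=np.array(m["mtx"]); R=cv2.Rodrigues(np.array(m["rvec"]))[0]; t=np.array(m["tvec"])
    return -R.T@t, R.T@np.linalg.inv(K)@np.array([*px,1.])
def at_z(c,px,z):
    o,d=ray(c,px); return o+d*(z-o[2])/d[2]
def tri(p1,p2):
    (o1,d1),(o2,d2)=ray("scene",p1),ray("top",p2)
    A=np.c_[d1,-d2]; s=np.linalg.lstsq(A,o2-o1,rcond=None)[0]
    a,b=o1+s[0]*d1,o2+s[1]*d2; return (a+b)/2,np.linalg.norm(a-b)
def proj(c,P):
    m=camera_model(c); return cv2.projectPoints(np.array([P],float),np.array(m["rvec"]),np.array(m["tvec"]),np.array(m["mtx"]),None)[0].ravel()
E
python3 - <<'E'
from h import *
P={"knob":((335.3,201.4),(335,153.4),.084),"jig":((316.2,220.4),(315,159.7),0),"home":((300.7,214.1),(294.3,164.2),.012),"pad":((318.8,217),(324.5,158.2),.026),"coup":((305,210.1),(300.1,161.6),.035),"stop":((328.5,225.8),(331.6,158.3),.012)}
for n,(a,b,z) in P.items(): print(n,np.round(tri(a,b)[0],3),round(tri(a,b)[1],4),"top@z",np.round(at_z("top",b,z),4),"scene@z",np.round(at_z("scene",a,z),4))
a=cv2.imread("pics/scene0.png")[120:310,180:440]; b=cv2.imread("pics/top0.png")[90:280,160:420]
cv2.imwrite("pics/c0.png",np.vstack([cv2.resize(i,None,fx=1.57*1.0,fy=1.57,interpolation=2) for i in (a,b)]))
E
```

```text
knob [ 0.507 -0.303  0.087] 0.0127 top@z [ 0.5037 -0.2981  0.084 ] scene@z [ 0.5189 -0.3037  0.084 ]
jig [ 0.5   -0.25   0.002] 0.0047 top@z [ 0.502  -0.2521  0.    ] scene@z [ 0.5009 -0.247   0.    ]
home [ 0.488 -0.19   0.011] 0.0013 top@z [ 0.4871 -0.1895  0.012 ] scene@z [ 0.4863 -0.1918  0.012 ]
pad [ 0.496 -0.269  0.025] 0.0185 top@z [ 0.5013 -0.2766  0.026 ] scene@z [ 0.485  -0.2651  0.026 ]
coup [ 0.491 -0.205  0.03 ] 0.0001 top@z [ 0.4905 -0.2046  0.035 ] scene@z [ 0.4831 -0.2103  0.035 ]
stop [ 0.504 -0.299 -0.004] 0.0077 top@z [ 0.5034 -0.2995  0.012 ] scene@z [ 0.4754 -0.3097  0.012 ]
```

View pics/c0.png

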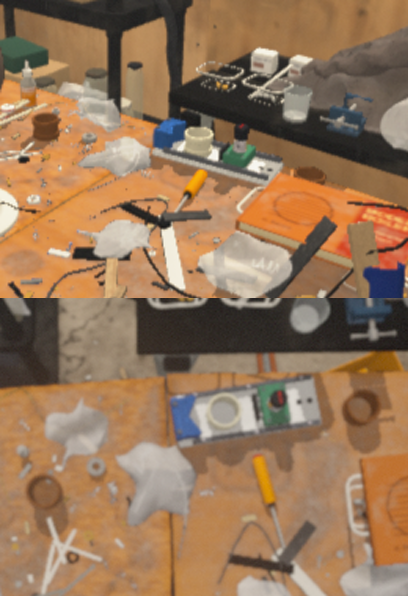

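View pics/scene0.png

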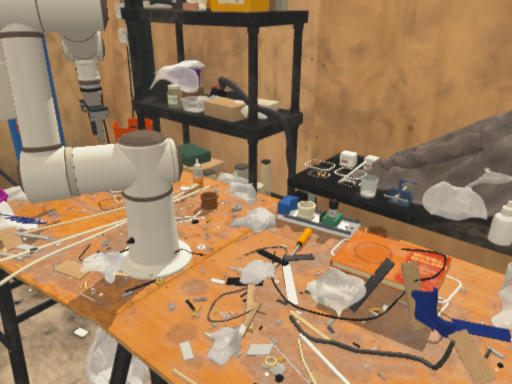

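The overview shows the jig at scene ~(315,220) and top ~(315,160). The blue fence is on the left (+y), then the off-white coupling, then the green stop with the knob. A black table lies behind it, and I'll check its height before moving.

```bash
python3 - <<'E'
from h import *
print("tbl corner",tri((180+170/1.57,120+98/1.57),(160+137/1.57,90+57/1.57)))
T=np.array(camera_model("wrist")["tool_from_camera"]); print(np.round(T,3), np.round(camera_model("wrist")["mtx"],0))
for z in(0,.05,.1,.15): print(z,proj("top",[.6,-.3,z]),proj("scene",[.6,-.3,z]))
E
```

```text
tbl corner (array([ 0.59297165, -0.05648801,  0.05906473]), np.float64(0.007915354034283924))
[[ 1.     0.    -0.     0.   ]
 [-0.     0.969  0.249 -0.069]
 [ 0.    -0.249  0.969 -0.17 ]
 [ 0.     0.     0.     1.   ]] [[277.   0. 257.]
 [  0. 277. 193.]
 [  0.   0.   1.]]
0 [330.18740801 127.21536436] [343.81860114 214.69210268]
0.05 [332.74653978 122.9092947 ] [345.15234421 202.0419683 ]
0.1 [335.49043515 118.29233641] [346.52472837 189.02533544]
0.15 [338.43985278 113.32956039] [347.93745754 175.62604278]
```

```bash
python3 -m pendant '.036 -.1 .01 0 0 -.12 .0919;.312 -.84 .02 0 0 -1.33 .0919;.312 -.84 .02 0 0 -1.33 .0919;.312 -.84 .02 0 0 -1.33 .0919;.312 -.84 .02 0 0 -1.33 .0919;.312 -.84 .02 0 0 -1.33 .0919;.312 -.84 .02 0 0 -1.33 .0919;.312 -.84 .02 0 0 -1.33 .0919;.312 -.84 .02 0 0 -1.33 .0919;.312 -.84 .02 0 0 -1.33 .0919;.312 -.84 .02 0 0 -1.33 .0919;.312 -.84 .02 0 0 -1.33 .0919'; python3 -c "
from bench import sensors;s=sensors.observe();print(s['tool_pos'],s['tool_rot'],s['q'])"
```

```text
t: 1.7
tool_pos: [0.3664, 0.0714, 0.2276]
tool_rot: [0.999, -0.052, 0.001, -0.0]
ft_force: [0.4, 0.5, -0.2]
finger_gap: 0.0918
[0.36636398 0.07138049 0.22762621] [ 9.98652467e-01 -5.18888372e-02  8.93127312e-04 -8.69395504e-06] [-1.34754205e-01 -4.24215742e-01  2.09599672e+00  1.66011778e-04
  1.46803298e+00 -3.09467459e-02]
```

```bash
python3 -m pendant '.138 -.37 0 0 0 0 .07;.138 -.37 0 0 0 0 .07;.138 -.37 0 0 0 0 .07;.138 -.37 0 0 0 0 .07;.138 -.37 0 0 0 0 .07;.138 -.37 0 0 0 0 .07;.138 -.37 0 0 0 0 .07;.138 -.37 0 0 0 0 .07;.138 -.37 0 0 0 0 .07;.138 -.37 0 0 0 0 .07;.138 -.37 0 0 0 0 .07;.138 -.37 0 0 0 0 .07'; cat >> h.py <<'E'
def wrist(pic=None):
    from bench import sensors,snapshot
    from scipy.spatial.transform import Rotation as Ro
    s=sensors.observe(); im=snapshot("wrist")
    if pic: cv2.imwrite(pic,im[:,:,::-1])
    m=camera_model("wrist"); T=np.eye(4); T[:3,:3]=Ro.from_quat(s["tool_rot"]).as_matrix(); T[:3,3]=s["tool_pos"]
    W=T@np.array(m["tool_from_camera"]); Ki=np.linalg.inv(np.array(m["mtx"]))
    def at(px,z):
        d=W[:3,:3]@Ki@np.array([*px,1.]); o=W[:3,3]; return o+d*(z-o[2])/d[2]
    return s,at
E
python3 - <<'E'
from h import *
from bench import finder
s,at=wrist("pics/w1.png"); print(s["tool_pos"],s["tool_rot"],s["ft_force"])
for n,z in(("knob_grip",.084),("stop",.012),("home_mid",.012),("coupling_mid",.035),("pad_face",.03),("jig",0)):
    for d in finder.pinpoint("wrist",n)[:2]: print(n,np.round(d["at"],1),round(d["p"],2),np.round(at(d["at"],z),4))
E
```

```text
t: 2.7
tool_pos: [0.5042, -0.2992, 0.2271]
tool_rot: [0.999, -0.053, 0.001, -0.0]
ft_force: [-0.1, 0.3, 0.2]
finger_gap: 0.07
[ 0.50417515 -0.29923989  0.22712343] [ 9.98614655e-01 -5.26146751e-02  5.07111881e-04 -4.56880667e-04] [-0.0572241   0.27415289  0.24381806]
knob_grip [255.3 191.1] 0.96 [ 0.502  -0.3067  0.084 ]
stop [256.  179.2] 0.7 [ 0.5025 -0.3072  0.012 ]
home_mid [231.9  87.8] 0.86 [ 0.484  -0.1827  0.012 ]
home_mid [249.9 152.7] 0.45 [ 0.498  -0.2691  0.012 ]
coupling_mid [261.2 287.1] 0.7 [ 0.4934 -0.4651  0.035 ]
coupling_mid [237.5 108.8] 0.65 [ 0.4895 -0.2108  0.035 ]
pad_face [249.1 154.6] 0.98 [ 0.4974 -0.2697  0.03  ]
jig [248.1 141.9] 0.64 [ 0.4967 -0.255   0.    ]
jig [259.  175.5] 0.55 [ 0.5071 -0.3046  0.    ]
```

View pics/w1.png

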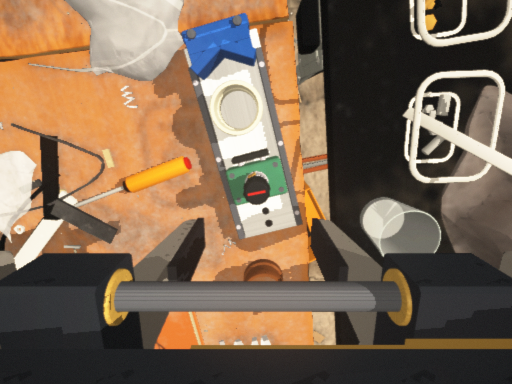

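```bash
python3 - <<'E'
from h import *
s,at=wrist()
print("knob top",at((257,186),.099), "grip",at((255.3,191.1),.084))
for p in((252,45),(299,225),(190,60),(240,238)): print(p,np.round(at(p,.024),4))
a,b,c,d=[at(p,.024)[:2] for p in((252,45),(299,225),(190,60),(240,238))]
for u,v in((a,b),(c,d)): print("ang",np.degrees(np.arctan2(-(u-v)[0],(u-v)[1])))
for z in(.06,.1,.15): print("glass",z,np.round(at((362,212),z),3),np.round(at((400,205),z),3))
im=cv2.imread("pics/w1.png")[150:220,220:300]; cv2.imwrite("pics/w1c.png",cv2.resize(im,None,fx=7,fy=7,interpolation=2))
E
```

```text
knob top [ 0.505292   -0.29624038  0.099     ] grip [ 0.50233787 -0.30553872  0.084     ]
(252, 45) [ 0.5157 -0.1364  0.024 ]
(299, 225) [ 0.5577 -0.3768  0.024 ]
(190, 60) [ 0.4373 -0.1453  0.024 ]
(240, 238) [ 0.471 -0.388  0.024]
ang 9.924687277553563
ang 7.889015925909446
glass 0.06 [ 0.635 -0.353  0.06 ] [ 0.683 -0.349  0.06 ]
glass 0.1 [ 0.62  -0.338  0.1  ] [ 0.663 -0.334  0.1  ]
glass 0.15 [ 0.602 -0.32   0.15 ] [ 0.638 -0.317  0.15 ]
```

View pics/w1c.png

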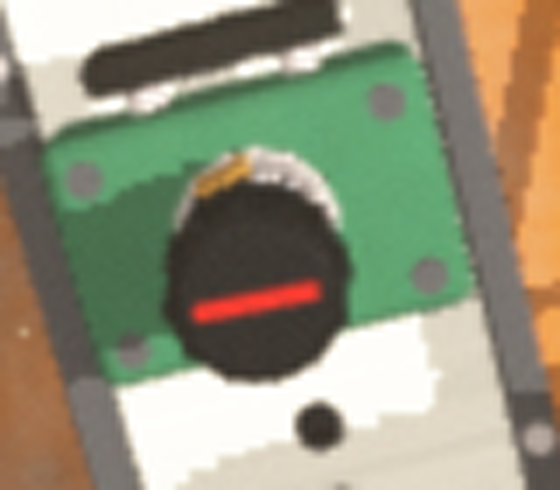

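The crop shows the knob top centred near w1 pixel (257,193), with the red line along the jig's x (locked). The stop, pad and coupling lie in line above it. A glass on the black table sits close in +x, so I'll turn the hand so that its long side clears it.

```bash
python3 -m pendant '-.001 -.005 0 0 0 -.12 .06;-.001 -.005 0 0 0 -.24 .06;-.001 -.005 0 0 0 -.36 .06;-.001 -.005 0 0 0 -.48 .06;-.001 -.005 -.01 0 0 -.6 .06;-.001 -.005 -.03 0 0 -.72 .06;-.001 -.005 -.05 0 0 -.84 .06;-.001 -.005 -.07 0 0 -.9 .06;-.001 -.005 -.07 0 0 -.9 .06;-.001 -.005 -.07 0 0 -.9 .06'; python3 - <<'E'
from h import *
from bench import finder
s,at=wrist("pics/w2.png"); print(s["tool_pos"],s["tool_rot"],s["ft_force"],s["q"][5])
for n,z in(("knob_grip",.084),("stop",.012),("pad_face",.03)):
    for d in finder.pinpoint("wrist",n)[:2]: print(n,np.round(d["at"],1),round(d["p"],2),np.round(at(d["at"],z),4))
for d in finder.search_frame("wrist","knob_grip")[:2]: print(np.round(d["extent"],1),d["p"])
E
```

```text
t: 3.93
tool_pos: [0.5028, -0.3021, 0.1572]
tool_rot: [0.877, -0.48, -0.0, 0.0]
ft_force: [0.3, -0.3, 0.1]
finger_gap: 0.06
[ 0.50280266 -0.30205941  0.15721539] [ 8.77425755e-01 -4.79712311e-01 -2.92995581e-04  2.40083646e-04] [ 0.25402848 -0.30980019  0.13405374] 0.25434010234260795
knob_grip [260.4 202.1] 0.98 [ 0.5044 -0.3049  0.084 ]
stop [260.5 187.7] 0.71 [ 0.5019 -0.3075  0.012 ]
pad_face [225.  173.3] 0.66 [ 0.4981 -0.2638  0.03  ]
pad_face [184.4 153. ] 0.53 [ 0.4935 -0.2159  0.03  ]
[242.1 185.  279.7 225.8] 0.84
[245.4 183.  279.3 225.6] 0.57
```

View pics/w2.png

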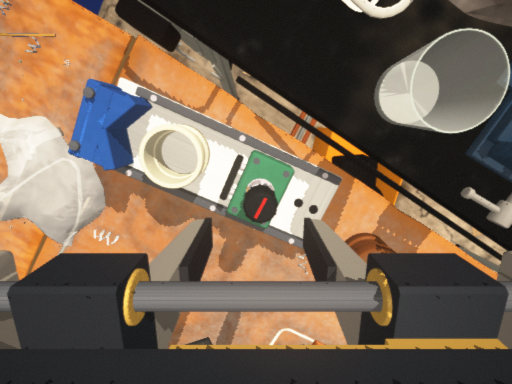

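```bash
python3 -m pendant '.001 -.003 -.03 0 0 0 .05;.001 -.003 -.06 0 0 0 .05;.001 -.003 -.08 0 0 0 .05;.001 -.003 -.087 0 0 0 .05;.001 -.003 -.087 0 0 0 .05;.001 -.003 -.087 0 0 0 .05' && python3 -m pendant '0 0 0 0 0 0 .036;0 0 0 0 0 0 .02;0 0 0 0 0 0 .02;0 0 0 0 0 0 .02;0 0 0 0 0 0 .02;0 0 0 0 0 0 .02' 6
```

```text
t: 4.68
tool_pos: [0.5058, -0.3071, 0.0739]
tool_rot: [0.877, -0.48, 0.003, 0.001]
ft_force: [-0.0, -0.3, 0.2]
finger_gap: 0.0503
t: 5.18
tool_pos: [0.5051, -0.3051, 0.0752]
tool_rot: [0.877, -0.48, 0.001, -0.0]
ft_force: [-5.7, 7.9, 8.6]
finger_gap: 0.0299
```

```bash
python3 -m pendant '0 0 0 0 0 0 .02;0 0 0 0 0 0 .02;0 0 0 0 0 0 .02;0 0 0 0 0 0 .02' 6
```

```text
t: 5.52
tool_pos: [0.5048, -0.3045, 0.0755]
tool_rot: [0.877, -0.48, 0.0, -0.0]
ft_force: [-3.1, 4.3, 2.5]
finger_gap: 0.0295
```

```bash
python3 -m pendant '-.0004 .0006 0 0 0 0 .02;-.0004 .0006 0 0 0 0 .02;-.0004 .0006 0 0 0 0 .02;-.0004 .0006 0 0 0 0 .02' 25
```

```text
t: 5.85
tool_pos: [0.5045, -0.3041, 0.0756]
tool_rot: [0.877, -0.48, 0.001, -0.0]
ft_force: [-0.4, 0.7, -0.3]
finger_gap: 0.029
```

```bash
python3 -m pendant '0 0 .004 0 0 0 .02;0 0 .008 0 0 0 .02;0 0 .011 0 0 0 .02;0 0 .0135 0 0 0 .02;0 0 .0135 0 0 0 .02;0 0 .0135 0 0 0 .02' 25
```

```text
t: 6.35
tool_pos: [0.5043, -0.3039, 0.0888]
tool_rot: [0.877, -0.48, 0.0, -0.0]
ft_force: [0.1, -0.6, -10.4]
finger_gap: 0.0297
```

```bash
python3 -m pendant '0 0 .001 0 0 0 .02;0 0 .0021 0 0 0 .02;0 0 .0021 0 0 0 .02;0 0 .0021 0 0 0 .02' 25
```

```text
t: 6.68
tool_pos: [0.5042, -0.3039, 0.0909]
tool_rot: [0.877, -0.48, 0.0, -0.0]
ft_force: [0.8, -0.3, -10.0]
finger_gap: 0.0291
```

```bash
python3 -m pendant '0 0 .0003 0 0 -.1 .02;0 0 .0003 0 0 -.2 .02;0 0 .0003 0 0 -.3 .02;0 0 .0003 0 0 -.4 .02;0 0 .0003 0 0 -.4 .02' 25;  python3 -c "
from bench import sensors;s=sensors.observe();print(s['tool_pos'],s['moment'],s['q'][5])"
```

```text
t: 7.1
tool_pos: [0.5044, -0.3045, 0.0913]
tool_rot: [0.764, -0.646, 0.001, -0.0]
ft_force: [1.7, -2.7, -10.8]
finger_gap: 0.0292
[ 0.50444325 -0.30454263  0.0913352 ] [-0.64715456 -0.19232621  0.04031037] 0.655754266660618
```

```bash
python3 -m pendant '0 0 0 0 0 -.1 .02;0 0 0 0 0 -.2 .02;0 0 0 0 0 -.3 .02;0 0 0 0 0 -.4 .02;0 0 0 0 0 -.5 .02;0 0 0 0 0 -.6 .02;0 0 0 0 0 -.7 .02;0 0 0 0 0 -.8 .02;0 0 0 0 0 -.87 .02;0 0 0 0 0 -.9 .02;0 0 0 0 0 -.9 .02' 25;  python3 -c "
from bench import sensors;import numpy as np;s=sensors.observe();print(s['tool_pos'],s['moment'],s['q'][5],2*np.arctan2(s['tool_rot'][1],s['tool_rot'][0]))"
```

```text
t: 8.02
tool_pos: [0.504, -0.306, 0.0916]
tool_rot: [-0.408, 0.913, -0.002, -0.001]
ft_force: [0.1, -5.1, -10.8]
finger_gap: 0.0291
[ 0.50404431 -0.30596054  0.09156294] [-0.91060093  0.23863107  0.01569545] 1.555514716839859 3.9810441552376123
```

```bash
python3 -m pendant '.0003 .0012 -.001 0 0 -.01 .02;.0003 .0015 -.0025 0 0 -.01 .02;.0003 .0015 -.004 0 0 -.01 .02;.0003 .0015 -.0055 0 0 -.01 .02;.0003 .0015 -.0065 0 0 -.01 .02;.0003 .0015 -.0065 0 0 -.01 .02;.0003 .0015 -.0065 0 0 -.01 .02' 25;  python3 -c "
from bench import sensors;import numpy as np;s=sensors.observe();print(s['tool_pos'],s['moment'],s['q'][5],2*np.arctan2(s['tool_rot'][1],s['tool_rot'][0]))"
```

```text
t: 8.6
tool_pos: [0.5041, -0.3059, 0.0857]
tool_rot: [-0.404, 0.915, -0.003, -0.002]
ft_force: [-1.1, -5.9, -7.5]
finger_gap: 0.0292
[ 0.50414805 -0.30585498  0.08565689] [-1.0760636   0.45936565  0.05892762] 1.565938738782412 3.9731476028953914
```

```bash
python3 -m pendant '0 0 -.0006 0 0 0 .02;0 0 -.001 0 0 0 .02;0 0 -.001 0 0 0 .02;0 0 -.001 0 0 0 .02' 15;  python3 -c "
from bench import sensors;import numpy as np;s=sensors.observe();print(s['tool_pos'],s['moment'],s['q'][5],2*np.arctan2(s['tool_rot'][1],s['tool_rot'][0]))"
```

```text
t: 8.93
tool_pos: [0.5043, -0.3062, 0.0853]
tool_rot: [-0.404, 0.915, -0.004, -0.002]
ft_force: [-1.5, -2.8, -4.2]
finger_gap: 0.0296
[ 0.5042981  -0.3061978   0.08532917] [-0.40465567  0.52950865  0.01201471] 1.56547434823699 3.973721519637529
```

```bash
python3 -m pendant '0 0 0 0 0 0 .035;0 0 0 0 0 0 .05;0 0 0 0 0 0 .05;0 0 .03 0 0 0 .06;0 0 .06 0 0 .05 .06;0 0 .08 0 0 .15 .06;0 0 .09 0 0 .25 .06;0 0 .09 0 0 .35 .06;0 0 .09 0 0 .45 .06;0 0 .09 0 0 .55 .06;0 0 .09 0 0 .65 .06;0 0 .09 0 0 .75 .06' 6
python3 -m pendant '0 0 0 0 0 .1 .06;0 0 0 0 0 .15 .06;0 0 0 0 0 .15 .06'
python3 - <<'E'
from h import *
from bench import finder
s,at=wrist("pics/w3.png"); print(s["tool_pos"],s["tool_rot"],s["ft_force"],s["q"][5])
for n,z in(("knob_grip",.0935),("pad_face",.03),("home_mid",.012),("coupling_mid",.035)):
    for d in finder.pinpoint("wrist",n)[:2]: print(n,np.round(d["at"],1),round(d["p"],2),np.round(at(d["at"],z),4))
E
```

```text
t: 9.93
tool_pos: [0.5048, -0.306, 0.176]
tool_rot: [0.713, -0.701, 0.004, 0.0]
ft_force: [-0.6, -0.5, 0.7]
finger_gap: 0.0597
t: 10.18
tool_pos: [0.5052, -0.3058, 0.1766]
tool_rot: [0.764, -0.645, 0.005, -0.001]
ft_force: [0.5, -0.8, -0.8]
finger_gap: 0.0599
[ 0.50524908 -0.30584695  0.17657637] [ 7.63969960e-01 -6.45232940e-01  4.90839409e-03 -5.10559089e-04] [ 0.50647623 -0.81582854 -0.82349027] 0.6526841164466858
knob_grip [253.8 204.5] 0.78 [ 0.5002 -0.304   0.0935]
knob_grip [178.  180.8] 0.56 [ 0.5112 -0.2305  0.0935]
pad_face [222.9 184.1] 0.63 [ 0.5003 -0.2669  0.03  ]
home_mid [156.9 180. ] 0.78 [ 0.4878 -0.1848  0.012 ]
coupling_mid [172.7 186. ] 0.96 [ 0.4897 -0.2107  0.035 ]
coupling_mid [385.5 214.9] 0.68 [ 0.4964 -0.4631  0.035 ]
```

View pics/w3.png

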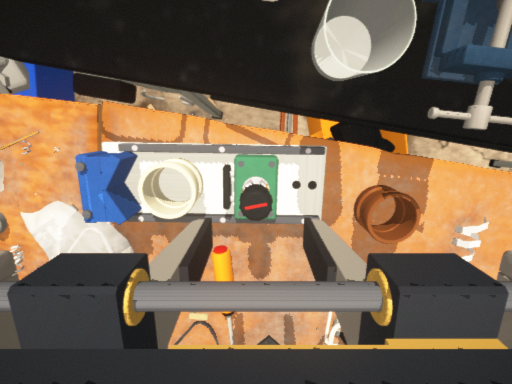

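The red line now lies nearly along the jig's y, about 15° off (image (247,209) to (267,204)). That is the 75° clockwise turn, so the knob is parked and it stayed parked when released. Next I'll regrip with the jaws along the slide direction.

```bash
python3 -m pendant '-.0007 .0013 -.03 .0056 .008 0 .055;-.0007 .0013 -.06 .0056 .008 0 .055;-.0007 .0013 -.08 .0056 .008 0 .055;-.0007 .0013 -.092 .0056 .008 0 .055;-.0007 .0013 -.0965 .0056 .008 0 .055;-.0007 .0013 -.0965 .0056 .008 0 .055;-.0007 .0013 -.0965 .0056 .008 0 .055;-.0007 .0013 -.0965 .0056 .008 0 .055' 6 && python3 -m pendant '0 0 0 0 0 0 .036;0 0 0 0 0 0 .02;0 0 0 0 0 0 .02;0 0 0 0 0 0 .02;0 0 0 0 0 0 .02;0 0 0 0 0 0 .02' 6;  python3 -m pendant '0 0 0 0 0 0 .02;0 0 0 0 0 0 .02;0 0 0 0 0 0 .02' 10
```

```text
t: 11.1
tool_pos: [0.5053, -0.3056, 0.0815]
tool_rot: [0.763, -0.646, 0.001, 0.0]
ft_force: [-0.3, -0.2, -0.2]
finger_gap: 0.055
t: 11.6
tool_pos: [0.5054, -0.3051, 0.0819]
tool_rot: [0.763, -0.646, 0.001, -0.0]
ft_force: [-0.6, 3.3, 4.9]
finger_gap: 0.029
t: 11.85
tool_pos: [0.5054, -0.305, 0.082]
tool_rot: [0.763, -0.646, 0.001, -0.0]
ft_force: [-0.3, 2.5, 2.8]
finger_gap: 0.0296
```

```bash
python3 -m pendant '-.0003 .002 0 0 0 0 .02;-.0006 .004 0 0 0 0 .02;-.0009 .006 0 0 0 0 .02;-.0012 .008 0 0 0 0 .02' 15;  python3 -m pendant '-.0003 .002 0 0 0 0 .02;-.0006 .004 0 0 0 0 .02;-.0009 .006 0 0 0 0 .02;-.0012 .008 0 0 0 0 .02' 15;
```

```text
t: 12.18
tool_pos: [0.5049, -0.3014, 0.0825]
tool_rot: [0.763, -0.646, 0.005, 0.002]
ft_force: [0.3, -12.4, -4.4]
finger_gap: 0.0294
t: 12.52
tool_pos: [0.5043, -0.2975, 0.0827]
tool_rot: [0.763, -0.646, 0.009, 0.005]
ft_force: [2.0, -13.4, -5.4]
finger_gap: 0.0292
```

```bash
python3 -m pendant '-.0004 .002 -.0006 .006 .002 0 .02;-.0007 .0045 -.0012 .012 .005 0 .02;-.001 .007 -.0012 .019 .007 0 .02;-.0014 .0095 -.0012 .022 .007 0 .02;-.0018 .012 -.0012 .022 .007 0 .02;-.0022 .0145 -.0012 .022 .007 0 .02;-.0026 .017 -.0012 .022 .007 0 .02;-.003 .0195 -.0012 .022 .007 0 .02;-.0034 .022 -.0012 .022 .007 0 .02;-.0038 .0245 -.0012 .022 .007 0 .02;-.0042 .027 -.0012 .022 .007 0 .02' 15
python3 - <<'E'
from h import *
s,at=wrist("pics/w4.png"); print(s["tool_pos"],s["tool_rot"],s["ft_force"],s["moment"])
E
```

```text
t: 13.43
tool_pos: [0.501, -0.2755, 0.0825]
tool_rot: [0.763, -0.646, 0.004, 0.001]
ft_force: [0.7, -13.4, -3.3]
finger_gap: 0.0293
[ 0.50104032 -0.27548981  0.08253038] [ 0.76316335 -0.64619266  0.0038356   0.00142941] [  0.73149021 -13.38076618  -3.26524706] [-2.57104622 -0.04177148  0.01641811]
```

View pics/w4.png

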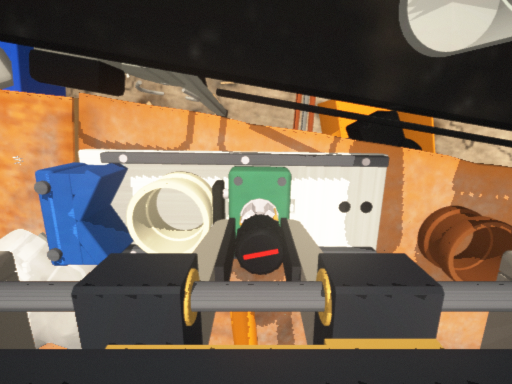

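```bash
for i in 1 2; do python3 -m pendant '-.0004 .0022 -.0005 .004 .002 0 .02;-.0005 .0032 -.0008 .008 .003 0 .02;-.0007 .0042 -.001 .01 .003 0 .02;-.0008 .0052 -.001 .01 .003 0 .02;-.001 .0062 -.001 .01 .003 0 .02' 15; done
```

```text
t: 13.9
tool_pos: [0.5009, -0.2736, 0.0825]
tool_rot: [0.763, -0.646, 0.004, 0.001]
ft_force: [0.1, -12.5, -3.3]
finger_gap: 0.0296
t: 14.32
tool_pos: [0.5007, -0.2723, 0.0825]
tool_rot: [0.763, -0.646, 0.004, 0.001]
ft_force: [0.4, -12.9, -3.0]
finger_gap: 0.0294
```

```bash
for i in 1 2; do python3 -m pendant '-.0006 .004 -.0008 .006 .002 0 .02;-.0008 .005 -.001 .01 .003 0 .02;-.001 .006 -.001 .01 .003 0 .02;-.0011 .007 -.001 .01 .003 0 .02;-.0012 .008 -.001 .01 .003 0 .02;-.0014 .009 -.001 .01 .003 0 .02' 15; done
```

```text
t: 14.82
tool_pos: [0.5001, -0.2682, 0.0825]
tool_rot: [0.763, -0.646, 0.004, 0.001]
ft_force: [0.5, -13.6, -3.4]
finger_gap: 0.0295
t: 15.32
tool_pos: [0.4995, -0.264, 0.0825]
tool_rot: [0.763, -0.646, 0.004, 0.001]
ft_force: [0.1, -12.8, -3.0]
finger_gap: 0.0295
```

```bash
python3 -m pendant '-.0006 .004 -.0008 .006 .002 0 .02;-.0008 .005 -.001 .01 .003 0 .02;-.001 .006 -.001 .01 .003 0 .02;-.0011 .007 -.001 .01 .003 0 .02;-.0012 .008 -.001 .01 .003 0 .02' 15; python3 -m pendant '-.0006 .004 -.0008 .006 .002 0 .02;-.0008 .005 -.001 .01 .003 0 .02;-.001 .006 -.001 .01 .003 0 .02;-.0011 .007 -.001 .01 .003 0 .02' 15;
```

```text
t: 15.73
tool_pos: [0.499, -0.2609, 0.0825]
tool_rot: [0.763, -0.646, 0.004, 0.001]
ft_force: [-0.0, -12.8, -3.1]
finger_gap: 0.0293
t: 16.07
tool_pos: [0.4987, -0.2588, 0.0825]
tool_rot: [0.763, -0.646, 0.004, 0.001]
ft_force: [-1.0, -13.0, -2.3]
finger_gap: 0.0292
```

```bash
python3 -m pendant '-.0006 .004 -.0008 .006 .002 0 .02;-.0008 .005 -.001 .01 .003 0 .02;-.001 .006 -.001 .01 .003 0 .02;-.0011 .007 -.001 .01 .003 0 .02' 15; python3 -m pendant '-.0006 .004 -.0008 .006 .002 0 .02;-.0008 .005 -.001 .01 .003 0 .02;-.001 .006 -.001 .01 .003 0 .02;-.0011 .007 -.001 .01 .003 0 .02' 15;  python3 - <<'E'
from h import *
s,at=wrist("pics/w5.png"); print(s["tool_pos"],s["tool_rot"],s["ft_force"],s["moment"])
E
```

```text
t: 16.4
tool_pos: [0.4984, -0.2567, 0.0825]
tool_rot: [0.763, -0.646, 0.003, 0.001]
ft_force: [-0.1, -12.5, -2.1]
finger_gap: 0.0294
t: 16.73
tool_pos: [0.4981, -0.2545, 0.0825]
tool_rot: [0.763, -0.646, 0.003, 0.001]
ft_force: [-0.2, -12.6, -2.6]
finger_gap: 0.0295
[ 0.49806184 -0.25452566  0.08245705] [ 0.76324556 -0.64609944  0.00331791  0.00084646] [ -0.1617236  -12.61067317  -2.62944601] [-2.58471822  0.14124681 -0.00296496]
```

View pics/w5.png

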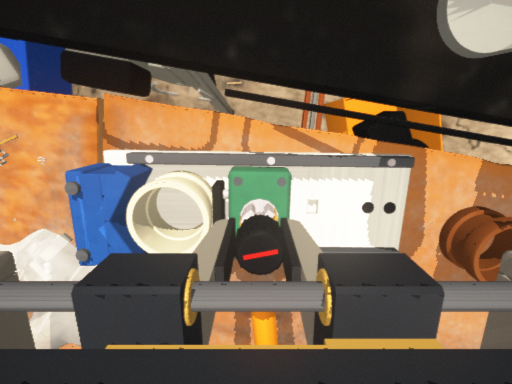

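```bash
for i in 1 2; do python3 -m pendant '-.0006 .004 -.0008 .006 .002 0 .02;-.0008 .005 -.001 .01 .003 0 .02;-.001 .006 -.001 .01 .003 0 .02;-.0011 .007 -.001 .01 .003 0 .02' 15; done
```

```text
t: 17.12
tool_pos: [0.4977, -0.2522, 0.0825]
tool_rot: [0.763, -0.646, 0.003, 0.001]
ft_force: [-0.4, -12.6, -2.4]
finger_gap: 0.0296
t: 17.45
tool_pos: [0.4974, -0.2501, 0.0825]
tool_rot: [0.763, -0.646, 0.003, 0.001]
ft_force: [-0.1, -12.8, -1.9]
finger_gap: 0.0295
```

```bash
for i in 1 2; do python3 -m pendant '-.0006 .004 -.0008 .006 .002 0 .02;-.0008 .005 -.001 .01 .003 0 .02;-.001 .006 -.001 .01 .003 0 .02;-.0011 .007 -.001 .01 .003 0 .02' 15; done
```

```text
t: 17.78
tool_pos: [0.4971, -0.248, 0.0825]
tool_rot: [0.763, -0.646, 0.003, 0.001]
ft_force: [-0.5, -13.5, -2.7]
finger_gap: 0.0301
t: 18.12
tool_pos: [0.4969, -0.2464, 0.0826]
tool_rot: [0.763, -0.646, 0.003, 0.001]
ft_force: [0.1, -14.7, -2.6]
finger_gap: 0.0294
```

```bash
python3 -m pendant '-.0006 .004 -.0008 .006 .002 0 .02;-.0008 .005 -.001 .01 .003 0 .02;-.001 .006 -.001 .01 .003 0 .02;-.0011 .007 -.001 .01 .003 0 .02;-.0012 .0075 -.001 .01 .003 0 .02' 15
```

```text
t: 18.53
tool_pos: [0.4966, -0.2447, 0.0827]
tool_rot: [0.763, -0.646, 0.004, 0.002]
ft_force: [1.0, -15.8, -4.6]
finger_gap: 0.0295
```

```bash
python3 -m pendant '-.0006 .004 -.0008 .006 .002 0 .02;-.0008 .005 -.001 .01 .003 0 .02;-.001 .006 -.001 .01 .003 0 .02;-.0011 .0068 -.001 .01 .003 0 .02;-.0011 .0072 -.001 .01 .003 0 .02' 15
```

```text
t: 18.95
tool_pos: [0.4965, -0.2434, 0.0827]
tool_rot: [0.764, -0.646, 0.005, 0.002]
ft_force: [0.1, -17.1, -5.2]
finger_gap: 0.0298
```

```bash
python3 -m pendant '0 0 -.0005 .003 .002 0 .02;0 0 -.001 .006 .003 0 .02;0 0 -.001 .006 .003 0 .02;0 0 -.001 .006 .003 0 .02' 8
```

```text
t: 19.28
tool_pos: [0.4967, -0.2451, 0.0824]
tool_rot: [0.764, -0.646, 0.003, 0.002]
ft_force: [-2.4, -5.1, 2.7]
finger_gap: 0.0292
```

```bash
python3 -m pendant '0 0 0 0 0 0 .033;0 0 0 0 0 0 .045;0 0 0 0 0 0 .05;0 0 .0 0 0 0 .05' 8; python3 -m pendant '0 0 .02 0 0 0 .05;0 0 .05 0 0 0 .05;0 0 .08 0 0 0 .05;0 0 .1 0 0 0 .05;0 0 .1 0 0 0 .05;0 0 .1 0 0 0 .05;0 0 .1 0 0 0 .05' 
python3 - <<'E'
from h import *
from bench import finder
s,at=wrist("pics/w6.png"); print(s["tool_pos"],s["tool_rot"],s["ft_force"])
for n,z in(("knob_grip",.0935),("pad_face",.03),("home_mid",.012),("coupling_mid",.035)):
    for d in finder.pinpoint("wrist",n)[:2]: print(n,np.round(d["at"],1),round(d["p"],2),np.round(at(d["at"],z),4))
im=cv2.imread("pics/w6.png")[100:260,60:340]; cv2.imwrite("pics/w6c.png",cv2.resize(im,None,fx=2.8,fy=2.8,interpolation=2))
E
```

```text
t: 19.62
tool_pos: [0.4965, -0.2442, 0.0819]
tool_rot: [0.764, -0.645, 0.003, 0.002]
ft_force: [-0.0, 0.2, -0.8]
finger_gap: 0.0493
t: 20.2
tool_pos: [0.4958, -0.2435, 0.1802]
tool_rot: [0.764, -0.645, 0.001, 0.002]
ft_force: [-0.0, -0.9, -0.8]
finger_gap: 0.0498
[ 0.49578959 -0.24345295  0.18020742] [ 0.76381763 -0.64542847  0.00139806  0.00166289] [-0.04999295 -0.91344159 -0.78862345]
knob_grip [257.8 201.8] 0.77 [ 0.4923 -0.245   0.0935]
pad_face [227.1 183.2] 0.65 [ 0.4907 -0.2088  0.03  ]
pad_face [258.4 183.1] 0.63 [ 0.497  -0.2453  0.03  ]
home_mid [206.3 181. ] 0.69 [ 0.4849 -0.1816  0.012 ]
coupling_mid [435.7 215.2] 0.86 [ 0.4945 -0.4623  0.035 ]
coupling_mid [204.6 184.5] 0.84 [ 0.486  -0.1835  0.035 ]
```

View pics/w6c.png

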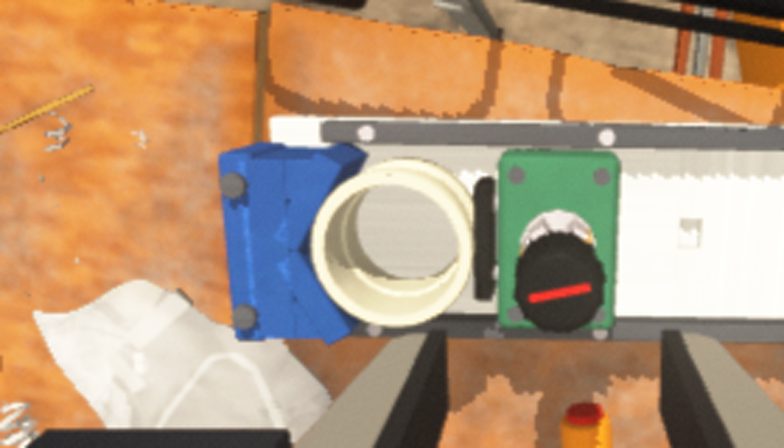

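The picture shows the coupling upright and seated on both V walls (apex about crop (300,238), coupling edge 312). The pad touches its other side at 473, pressed in about 3 mm compared with the earlier view. The knob is still parked, the pin hole is uncovered at (690,232), and the hand is clear.

```bash
python3 -c "
from bench import manip;print(manip.finish_job())"
```

```text
the job is handed in; nothing more can be done
None
```

The job is done and handed in at about 20 s of the 56 s allowed; the hand-in gave no verdict.

- **Unlocking:** I lifted the knob about 15–16 mm with roughly 10 N of pull. I twisted it 1.30 rad clockwise with almost no resisting moment and let it down into the rest notch. After I released it, a picture showed the red line about 75° round, so the pin stayed retracted.
- **Sliding:** I regripped the parked knob and pushed the stop towards the V-fence at a steady 12.5–13.5 N. After about 57 mm the force began to climb, through 14.7 and 15.8 to 17.1 N, and I stopped there. That puts the pad force at about 4.5–5 N with the pad about 3 mm in.
- **Last checks:** After release, the picture showed the coupling upright and seated in the V, with the pad touching it. The knob was still parked, and the hand was about 100 mm above it with the wrist force near zero. I didn't touch the screwdriver, the brown look-alike or anything else on the worktop.

**Where readings differed:** While I eased off, the tool moved back about 1.7 mm, which I put down to give in the grip and arm. Because of that, I relied on the force and the picture rather than tool travel for how far the pad is pressed. The finder's knob positions also differed by a few mm between cameras, so I settled the grip centre by feel.

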